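Hold a contact probe square on the red reference spot

TASK

Take the cordless contact probe out of its holder by the barrel and hold its sprung tip on the middle of the red spot of the white reference disc, with the probe square to the tilted disc (not merely upright) and pressed so lightly that the tip is about half-way in (4 of its 8 mm), never hard. Touch the disc only at the red spot, leave the disc and its tilt as they are set, do not disturb the other things, and finish while still holding the probe there; do not let go.

Things in the scene. Friction and masses are not known exactly. Their poses are not given: they have to be found in the camera images.
- gauge_grip (a point): place to grip the probe: on its axis, half-way up the black-ribbed zone of the white barrel. z runs along the axis from tip to top (upright at first; the probe is round, so yaw means nothing). Barrel 28 mm in diameter, from 45 mm below this point to 30 mm above it (with the cap 33 mm). The end of the tip, when out, is 95 mm below this point.
- gauge: the probe: pen-like white cylinder with blue bands, 128 mm long, about 0.13 kg, tip down in the holder. Origin on the axis at the end of the tip when out; z from tip to top. From there: steel tip 9 mm thick to 12 mm; nose 24 mm thick to 45 mm; grey collar 40 mm wide to 50 mm, whose underside rests on the holder; barrel 50 to 125 mm.
- gauge_tip (a joint): how far the sprung tip is pushed into the probe: 0 m at rest (fully out), 0.008 m fully in against its stop. Spring: 0.8 N to start it moving, then 0.4 N for each mm (2.4 N half-way, 4 N fully in).
- tip_end (a point): centre of the end face of the steel tip (moves with the tip)
- holder_mouth (a point): centre of the bore's mouth in the top of the grey holder block (84x84 mm on a black 104x104 mm foot; top 60 mm above the worktop; fixed), left or right of the stand. The probe's nose and tip reach 45 mm down into it with 1.5 mm play all round; draw it straight up by more than 45 mm.
- red_spot (a point): centre of the red spot (19 mm in diameter, black rim) on the top face of the white disc; z is the outward normal of the disc's face, x points from the disc's centre (32 mm away) to the spot
- disc: white disc, 110 mm wide, 8 mm thick, with red, blue and yellow spots 32 mm from its centre, where a 10 mm screw head stands 2 mm proud. Origin: centre of underside; z: face normal. It lies on a plate tilted 0.15 to 0.45 rad, facing up and roughly to the robot, on a grey fixed stand (150x150 mm foot, two cheeks with black knobs, 164 mm overall). Stiff friction holds disc and tilt.
- bench_timer: small white bench timer, 64x64x19 mm, lying near the front right; origin under its centre; a bystander
- marker_black: black marker pen, 135 mm long, lying near the front right; origin under its centre; a bystander
- tape_roll: roll of beige tape, 62 mm across, 19 mm high, near the front right; origin under its centre; a bystander
- dropper_1: brown dropper bottle with blue cap, 25 mm across, 73 mm high, at the back right; origin under its centre; a bystander

How it is judged:
By the outcome, as a careful person would: the job done as asked, in the order asked, and still so for the second after the job is handed in, while the arm keeps its last pose, push and grip.
It also fails if it takes over 32 s, if anything falls off the work surface, if the arm or the gripper's body presses on something with over 40 N, if the wrist force passes 120 N, or if a joint passes its speed limit or range.

ROBOT

A 7-joint arm with a two-finger parallel gripper is mounted at the origin on a cart in front of the work surface, level with it; the furniture and walls round the work are solid. World frame = base frame: x ahead of the robot, y to its left, z up, the work surface at z = 0. Lengths are in m, angles in rad, forces in N, time in s.
With the tool pointing down it reaches from about 0.425 to 0.925 m from the base axis. Payload 6.8 kg.
Tool frame: the origin (TCP) lies midway between the tips of the shut fingers; the grasp point (between the pads) lies 19 mm behind it; z points along the fingers, y is the direction in which the jaws open and shut (so a half turn about z gives the same grasp; the last joint's range is limited). The gripper opens to 85 mm and grips with 20 to 120 N. Pads are 22 mm wide; open, the fingers measure 114 mm over their backs; the gripper's body (76 mm by 85 mm) begins 54 mm behind the grasp point. The pads swing forward as they close: fully open they stand 13 mm farther back than shut.
Start: joints at [0.996, 0.477, 0.022, 1.555, -0.011, 1.109, -0.083], TCP at [0.304, -0.603, 0.231] pointing down, gripper open.
Joint ranges: [-2.96, 2.96], [-0.34, 2.1], [-1.41, 1.46], [0.24, 2.44], [-1.37, 4.51], [0.17, 1.92], [-2.96, 2.96]. Speed limits (rad/s): [2.39, 2.39, 3.14, 3.14, 3.14, 3.14, 3.14].

INTERFACE

Orientations are given as a unit quaternion [w, x, y, z].
In Python, from station import bot gives the robot as it stands. The module is installed in compiled form; this text tells all that it offers.
- The arm moves only by the tool play_rows, never from a script. Its argument "motion" is a list of rows, each a list of 2 entries, a list of its own where there are three numbers: the shift along the tool's x, y, z as a fraction of full scale, then the turn, a rotation vector about the tool's x, y, z as a fraction of full scale. In form: [[[tx, ty, tz], [rx, ry, rz]], ...]. A call has 1 to 8 rows; each row is the pose to reach, as a shift and turn from the pose measured when the call began, along the tool's axes at that moment, turning the shorter way round; what a row does not reach only later rows make up. Full scale, the value 1, is 400 mm for a shift and 360 degrees for a turn. A row lasts 1/10 s, in which the tool goes at most 50 mm and 8.59 degrees, less where a joint would pass 70% of its speed; a pose out of reach is approached as far as the arm can. A call with a number of a shift or a turn outside -1 to 1 is refused whole. A call with a gripper value outside its range is refused whole. "fingers" is the finger opening in mm, from 0 to 85.4, set as the call begins (left out, the last holds). The fingers move at their own pace and stop on an object; "grip_force" is the grip in N (left out, the last holds). Time passes only in rows, so rows that repeat a pose let the fingers close. It gives the time, the measured TCP pose, the force and the opening at its end, in the units of the state.
- bot.get_obs(): the state, without advancing time (a new reading comes with each control period).
- bot.read_camera(name): name is "scene" or "top" or "wrist"; returns a dict with "pixels" (480x640x3 uint8, red, green, blue), "range_z" (480x640 float32, m along the optical axis (not along the pixel's ray), 0 where there is no reading), "fovy" (degrees; the focal length in pixels is half the picture's height over the tangent of half this angle, whatever the lens; pixels are square), "cx", "cy" (the principal point, pixels), "pose" (4x4, takes a point from camera to world coordinates). Camera axes: x right, y down, z forward; pixel columns grow to the right and rows downward; lengths in m; the calibration is good to about 2 mm. A picture is of the moment at which its call begins.
- bot.hand_in(): hands the job in, once; it reports no verdict.
The state is a dict: "t": time; "q": joint angles; "joint_vel": joint speeds; "joint_torque": joint torques, N m; "eef_pos": TCP position; "tool_rot": TCP orientation; "contact_force": force on the tool from outside, world axes, zero at the start; "torque": the same for the moment, N m; "gripper_width": opening from 0.0 (shut) to 1.0 (fully open).
Only numpy, scipy, OpenCV 4.12 (cv2) and the standard library are available. Lean on these libraries where they do the work, as an engineer would, in place of code of your own. Each camera call takes 0.05 s, during which the arm holds its last target.

## Working session

There is one attempt and no reset: what is moved stays moved. The work goes in short steps, Python scripts to look and compute and a tool call to move; the robot and the scene stay as the last step left them, time stands still between calls to the robot, and variables do not carry over. Pictures are saved under pics/ and viewed, and the job is handed in when it is done.

Besides the shell and the picture viewer there is one more tool, called after ">>>" as name([rows], argument=value, ...), one row to a line, values as JSON. play_rows: Moves the arm, as the interface text tells. Shift numbers are shares of 400 mm and turn numbers shares of 360 degrees, none past 1 either way. Its arguments: {"type":"object","properties":{"motion":{"type":"array"},"fingers":{"type":"number"},"grip_force":{"type":"number"}},"required":["motion"]}

```bash
mkdir -p pics
cat > h.py <<'E'
import numpy as np, cv2
from station import bot
def cam(n,save=None):
    c=bot.read_camera(n)
    if save: cv2.imwrite('pics/'+save,cv2.cvtColor(c['pixels'],cv2.COLOR_RGB2BGR))
    return c
def pts(c):
    f=240/np.tan(np.radians(c['fovy'])/2)
    v,u=np.mgrid[0:480,0:640]; z=c['range_z']
    P=np.stack([(u-c['cx'])/f*z,(v-c['cy'])/f*z,z],-1)
    return P@c['pose'][:3,:3].T+c['pose'][:3,3]
E
python3 - <<'E'
from h import *
import pickle
o=bot.get_obs(); print(o)
for n in('scene','top','wrist'):
    c=cam(n,n+'0.png'); pickle.dump(c,open(n+'0.pkl','wb')); print(n,c['fovy'],c['cx'],c['cy'],c['pose'].round(3).tolist())
E
```

```text
{'t': 0.0, 'q': array([ 0.99590157,  0.47778884,  0.02236132,  1.5564205 , -0.01149972,
        1.10931851, -0.08310421]), 'joint_vel': array([ 3.76094354e-05,  1.39852134e-03, -2.52735199e-03,  8.53060154e-05,
        6.74365278e-04, -2.01188999e-03, -1.12377169e-03]), 'joint_torque': array([ 5.93978548e-04, -5.96446717e+01,  1.60772625e+00, -2.81191832e+01,
        1.23289702e-02,  9.34902637e-03, -1.22522715e-04]), 'eef_pos': array([ 0.30348179, -0.60227871,  0.23034676]), 'tool_rot': array([-8.59425999e-04,  9.72886010e-01,  2.31283366e-01, -2.78286998e-04]), 'contact_force': array([ 0.37374408, -1.04701817,  0.42865194]), 'torque': array([-0.0054107 , -0.00673077, -0.01099628]), 'gripper_width': 0.9961227867727582}
scene 49.377486994991955 323.2819345181173 231.3600330230551 [[-0.785, -0.263, 0.56, -0.261], [-0.618, 0.37, -0.693, 0.81], [-0.025, -0.891, -0.453, 0.669], [0.0, 0.0, 0.0, 1.0]]
top 49.79885322383325 331.9580754878467 235.58066869171344 [[0.008, -0.991, 0.133, 0.358], [-0.999, -0.012, -0.029, -0.083], [0.031, -0.133, -0.991, 1.136], [0.0, 0.0, 0.0, 1.0]]
wrist 67.46329344877094 326.07638082347324 241.7876302186801 [[0.449, -0.856, -0.256, 0.368], [-0.894, -0.431, -0.125, -0.571], [-0.004, 0.284, -0.959, 0.374], [0.0, 0.0, 0.0, 1.0]]
```

View pics/scene0.png

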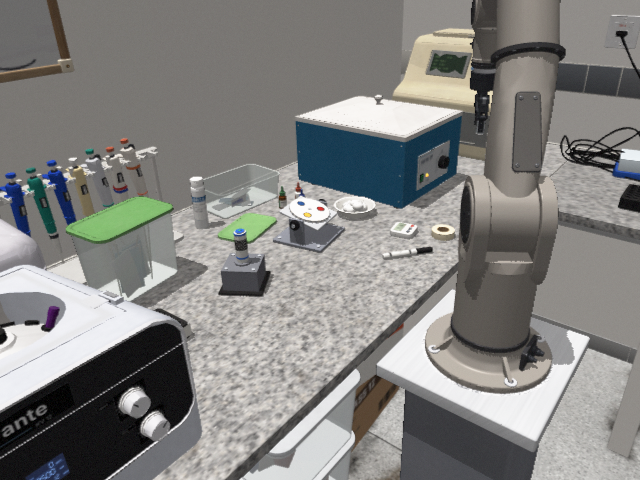

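View pics/top0.png

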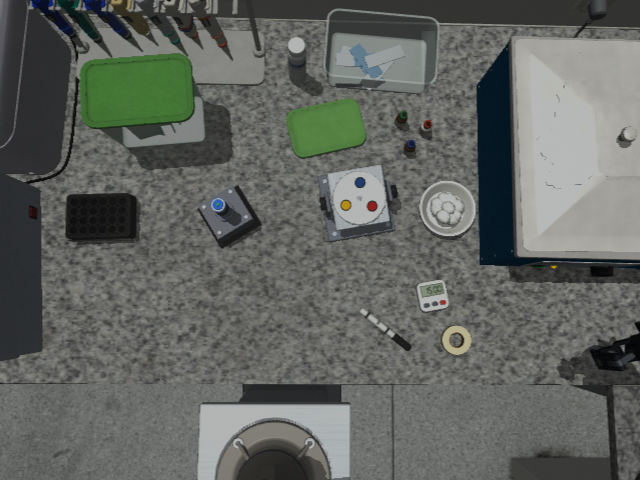

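View pics/wrist0.png

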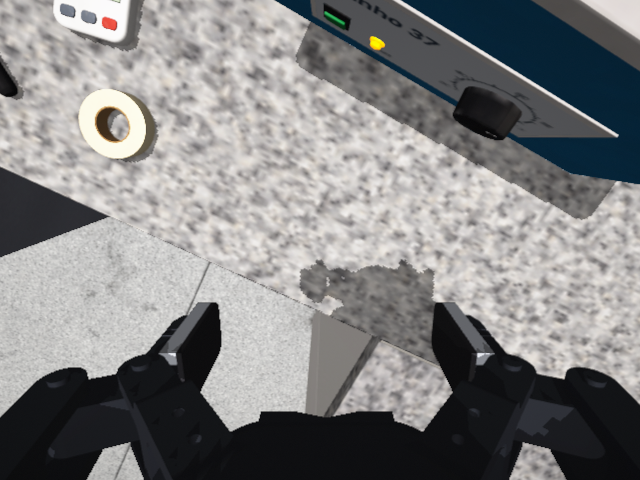

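Top view: the probe cap is at about (220,206) on the holder block, the disc centre at (360,199) and the red spot at (372,206). In the scene view the probe is at (240,240) and the disc at (308,211). Next I'll measure these.

```bash
cat > m.py <<'E'
from h import *
import pickle
for n,b in(('top',(180,150,420,260)),('scene',(190,170,370,310))):
    c=pickle.load(open(n+'0.pkl','rb'));P=pts(c)
    x0,y0,x1,y1=b
    im=cv2.cvtColor(c['pixels'],cv2.COLOR_RGB2BGR)[y0:y1,x0:x1]
    cv2.imwrite(f'pics/{n}0c.png',cv2.resize(im,None,fx=3.3,fy=3.3,interpolation=cv2.INTER_CUBIC))
    hsv=cv2.cvtColor(c['pixels'],cv2.COLOR_RGB2HSV).astype(int)
    H,S,V=hsv[...,0],hsv[...,1],hsv[...,2]
    near=lambda p,r:(np.hypot(P[...,0]-p[0],P[...,1]-p[1])<r)&(c['range_z']>0)
    if n=='top':
        dc=P[199-4,360]; print('disc c',dc)
        print('cap',P[206,220],'blocktop',P[222,236])
    m=near(dc,.075)&(P[...,2]>.05)
    # disc white + spots: fit plane robustly
    q=P[m&near(dc,.05)]
    cen=np.median(q,0)
    for i in range(8):
        A=np.c_[q[:,:2],np.ones(len(q))]; s=np.linalg.lstsq(A,q[:,2],rcond=None)[0]
        r=abs(A@s-q[:,2]); q=q[r<max(.003,np.median(r)*2.5)]
    nn=np.array([-s[0],-s[1],1]);nn/=np.linalg.norm(nn)
    print(n,'normal',nn,'tilt',np.arccos(nn[2]),'N',len(q),'res',np.std(r))
    for nm,mm in(('red',((H<8)|(H>172))&(S>150)),('blue',(H>105)&(H<130)&(S>120)),('yel',(H>15)&(H<32)&(S>150))):
        k=m&mm&near(dc,.05)&(V>60)
        vv,uu=np.nonzero(k); print(nm,k.sum(),uu.mean(),vv.mean(),P[k].mean(0), 'plane z',P[k].mean(0)[:2]@s[:2]+s[2])
    # probe
    cp=np.array([dc[0],0,0])
E
python3 m.py
```

```text
disc c [ 0.58503806 -0.17205643  0.08603602]
cap [0.54748386 0.10545155 0.14086887] blocktop [0.52892586 0.08591677 0.06189238]
top normal [-0.25385599 -0.05194065  0.96584642] tilt 0.26210601565374414 N 1577 res 0.0008209264730201574
red 65 371.89230769230767 205.8 [ 0.56415474 -0.19762782  0.07792435] plane z 0.07743440041740568
blue 65 359.81538461538463 182.0 [ 0.61131338 -0.17120057  0.09152133] plane z 0.09125041955720889
yel 69 345.4347826086956 204.7826086956522 [ 0.56497279 -0.1421629   0.08091731] plane z 0.08063216824688604
scene normal [-0.25536346 -0.04887988  0.96560875] tilt 0.2630216795162014 N 511 res 0.0007490426429332674
red 14 320.2142857142857 208.07142857142858 [ 0.56384264 -0.19970956  0.0779045 ] plane z 0.07766259306693263
blue 15 300.6 202.93333333333334 [ 0.60970003 -0.17163933  0.09181822] plane z 0.09121090770764984
yel 17 306.70588235294116 214.05882352941177 [ 0.56436421 -0.14277262  0.08147948] plane z 0.08068272036102259
```

```bash
cat > m2.py <<'E'
from h import *
import pickle
for n in('top','scene'):
    c=pickle.load(open(n+'0.pkl','rb'));P=pts(c)
    g=(np.hypot(P[...,0]-.545,P[...,1]-.103)<.04)&(c['range_z']>0)
    k=g&(P[...,2]>.135); q=P[k]; print(n,'cap',k.sum(),q.mean(0),(q.max(0)+q.min(0))/2,np.ptp(q,axis=0))
    k=g&(P[...,2]>.07)&(P[...,2]<.138); q=P[k]
    from scipy.optimize import least_squares
    r=least_squares(lambda p:np.hypot(q[:,0]-p[0],q[:,1]-p[1])-.014,[.545,.103],loss='soft_l1',f_scale=.001)
    print('cyl r14',r.x,len(q),np.sqrt(np.mean(r.fun**2)))
    g=(np.hypot(P[...,0]-.54,P[...,1]-.1)<.09)&(abs(P[...,2]-.06)<.004);
    r=cv2.minAreaRect(P[g][:,:2].astype(np.float32)*1000);print(r, P[g][:,2].mean())
E
python3 m2.py
```

```text
top cap 166 [0.55057528 0.11101783 0.14078738] [0.55062215 0.11136627 0.14093512] [0.02617243 0.02736089 0.01069334]
cyl r14 [0.55120108 0.11142284] 126 0.001578484199619879
((551.4133911132812, 111.4727783203125), (85.15422821044922, 84.06436157226562), 32.22206497192383) 0.05990532575176821
scene cap 73 [0.54458395 0.11318001 0.14003376] [0.54779435 0.1117098  0.1397877 ] [0.02744052 0.02849405 0.00935266]
cyl r14 [0.54893779 0.10957231] 329 0.0017832809688636793
((547.5, 110.6010513305664), (87.11956787109375, 89.94341278076172), 30.083232879638672) 0.05950270571281244
```

View pics/top0c.png

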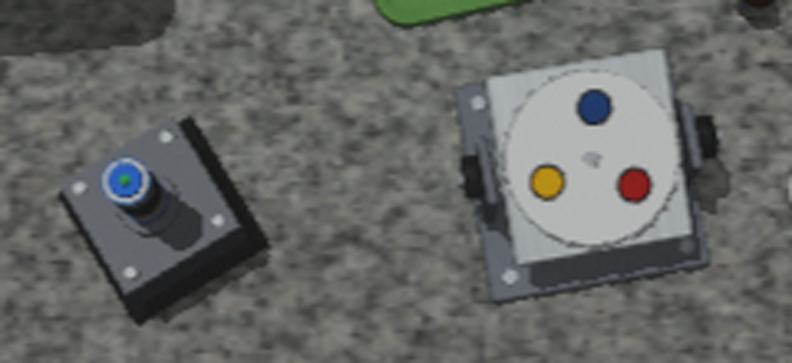

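View pics/scene0c.png

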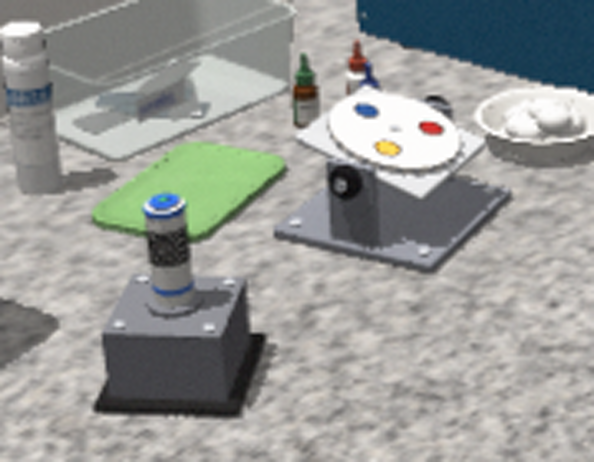

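```bash
cat > mv.py <<'E'
from h import *
from scipy.spatial.transform import Rotation as R
def cur():
    o=bot.get_obs(); w=o['tool_rot']; return o,np.array(o['eef_pos']),R.from_quat([w[1],w[2],w[3],w[0]])
RD=R.from_matrix(np.array([[0,1,0],[1,0,0],[0,0,-1]],float))
def rel(p,Rt):
    o,p0,R0=cur()
    s=R0.inv().apply(np.array(p)-p0)/.4; t=(R0.inv()*Rt).as_rotvec()/(2*np.pi)
    return s.round(4).tolist(),t.round(5).tolist()
E
python3 - <<'E'
from mv import *
import pickle
for p in([.30,-.60,.30],[.37,-.28,.30],[.48,.0,.28],[.55,.111,.22]): print(p,rel(p,RD))
c=pickle.load(open('top0.pkl','rb'));P=pts(c)
for v,u in((268,490),(268,560),(150,482),(255,520)):print(u,v,P[v,u].round(3))
E
```

```text
[0.3, -0.6, 0.3] ([-0.0053, -0.0096, -0.1736], [-0.00021, -0.0001, -0.17571])
[0.37, -0.28, 0.3] ([0.5111, -0.6453, -0.1728], [-0.00021, -0.0001, -0.17571])
[0.48, 0.0, 0.28] ([1.0717, -1.1466, -0.1222], [-0.00021, -0.0001, -0.17571])
[0.55, 0.111, 0.22] ([1.3528, -1.3154, 0.028], [-0.00021, -0.0001, -0.17571])
490 268 [ 0.442 -0.468  0.001]
560 268 [ 0.444 -0.627 -0.001]
482 150 [ 0.696 -0.442  0.054]
520 255 [ 0.448 -0.443  0.236]
```

>>> play_rows([
  [[0.0,-0.05,-0.1],[0,0,0]],
  [[0.1,-0.14,-0.17],[0,0,0]],
  [[0.18,-0.23,-0.173],[0,0,-0.02]],
  [[0.26,-0.33,-0.173],[0,0,-0.04]],
  [[0.34,-0.43,-0.173],[0,0,-0.06]],
  [[0.43,-0.54,-0.173],[0,0,-0.08]],
  [[0.51,-0.645,-0.173],[0,0,-0.1]],
  [[0.51,-0.645,-0.173],[0,0,-0.12]],
], fingers=85)

```text
t: 0.95
eef_pos: [0.3705, -0.2754, 0.3001]
tool_rot: [-0.001, 0.816, 0.578, 0.0]
contact_force: [0.1, 0.1, 0.2]
gripper_width: 0.994
```

Run:
```python
from mv import *
print(cur()[1],cur()[0]['q'].round(2))
for p in([.48,.0,.25],[.55,.111,.25],[.55,.111,.18]): print(p,rel(p,RD))
```

```text
[ 0.37051558 -0.27538887  0.30012487] [ 0.74  0.07 -0.25  1.94  0.02  1.14  0.15]
[0.48, 0.0, 0.25] ([0.7401, 0.0292, 0.1265], [-0.00017, -0.0003, -0.05398])
[0.55, 0.111, 0.25] ([1.06, 0.1019, 0.127], [-0.00017, -0.0003, -0.05398])
[0.55, 0.111, 0.18] ([1.0597, 0.1022, 0.302], [-0.00017, -0.0003, -0.05398])
```

>>> play_rows([
  [[0.1,0.0,0.02],[0,0,-0.01]],
  [[0.22,0.01,0.04],[0,0,-0.02]],
  [[0.34,0.02,0.06],[0,0,-0.035]],
  [[0.46,0.025,0.08],[0,0,-0.05]],
  [[0.58,0.04,0.1],[0,0,-0.054]],
  [[0.7,0.05,0.12],[0,0,-0.054]],
  [[0.82,0.06,0.127],[0,0,-0.054]],
  [[0.9,0.07,0.127],[0,0,-0.054]],
])

```text
t: 1.75
eef_pos: [0.5169, 0.0586, 0.2494]
tool_rot: [-0.002, 0.706, 0.708, 0.001]
contact_force: [0.8, 0.8, -0.5]
gripper_width: 0.997
```

Run:
```python
from mv import *
import pickle
c=cam('wrist','w1.png');pickle.dump(c,open('w1.pkl','wb'))
print(cur()[1],cur()[0]['q'].round(2))
for p in([.55,.111,.18],[.55,.111,.091]): print(p,rel(p,RD))
P=pts(c)
g=(np.hypot(P[...,0]-.55,P[...,1]-.111)<.03)&(c['range_z']>0)
for lo,hi in((.137,.15),(.08,.137)):
    q=P[g&(P[...,2]>lo)&(P[...,2]<hi)]; print(len(q),q.mean(0),(q.max(0)+q.min(0))/2,np.ptp(q,axis=0))
from scipy.optimize import least_squares
r=least_squares(lambda p:np.hypot(q[:,0]-p[0],q[:,1]-p[1])-.014,[.545,.103],loss='soft_l1',f_scale=.001);print(r.x)
```

```text
[0.51861974 0.06336217 0.24999911] [ 0.25  0.26 -0.57  1.87  0.15  1.06 -0.37]
[0.55, 0.111, 0.18] ([0.1173, 0.0792, 0.1759], [0.00016, -0.00107, 0.00126])
[0.55, 0.111, 0.091] ([0.1158, 0.079, 0.3984], [0.00016, -0.00107, 0.00126])
1360 [0.55026513 0.10963468 0.14171568] [0.55058579 0.10914873 0.14146964] [0.02797659 0.02805292 0.0080813 ]
187 [0.5402403  0.11569882 0.11042432] [0.54488148 0.1127412  0.10853383] [0.01720168 0.02149614 0.05691715]
[0.55059392 0.10937317]
```

View pics/w1.png

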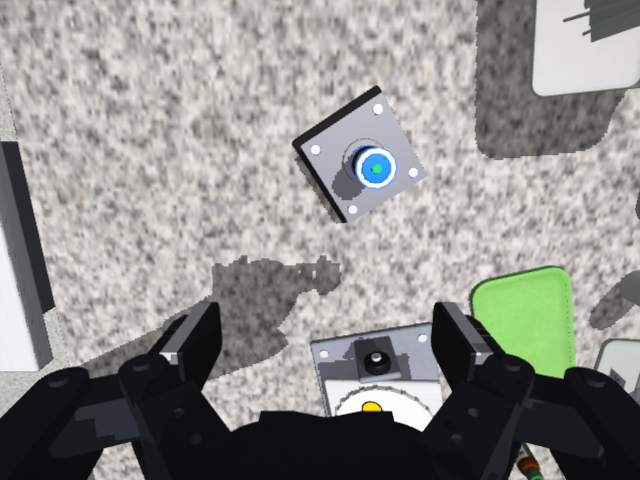

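Wrist view: the probe cap is at about (376,168), upright on the block, and its fitted axis is (0.5505, 0.110). I'll go over it and straight down.

>>> play_rows([
  [[0.06,0.04,0.02],[0,0,0]],
  [[0.114,0.08,0.05],[0,-0.001,0.001]],
  [[0.114,0.08,0.08],[0,-0.001,0.001]],
  [[0.114,0.08,0.16],[0,-0.001,0.001]],
  [[0.114,0.08,0.24],[0,-0.001,0.001]],
  [[0.114,0.08,0.32],[0,-0.001,0.001]],
  [[0.113,0.08,0.38],[0,-0.001,0.001]],
  [[0.113,0.08,0.398],[0,-0.001,0.001]],
])

```text
t: 2.6
eef_pos: [0.5482, 0.108, 0.0883]
tool_rot: [-0.001, 0.707, 0.707, -0.002]
contact_force: [0.0, -0.3, -0.3]
gripper_width: 0.994
```

Run:
```python
from mv import *
c=cam('wrist','w2.png'); c=cam('scene','s2.png')
print(cur()[1],cur()[0]['contact_force'],rel([.5505,.110,.091],RD))
i=cv2.imread('pics/s2.png')[150:310,160:340];cv2.imwrite('pics/s2c.png',cv2.resize(i,None,fx=3.3,fy=3.3))
```

```text
[0.54954586 0.10900439 0.09030784] [-0.30597003  0.15407746  0.20106896] ([0.0025, 0.0024, -0.0017], [-0.00021, 5e-05, 0.00018])
```

View pics/w2.png

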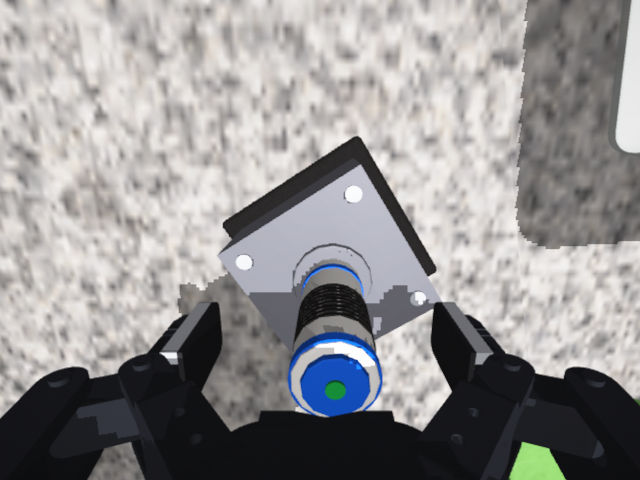

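View pics/s2c.png

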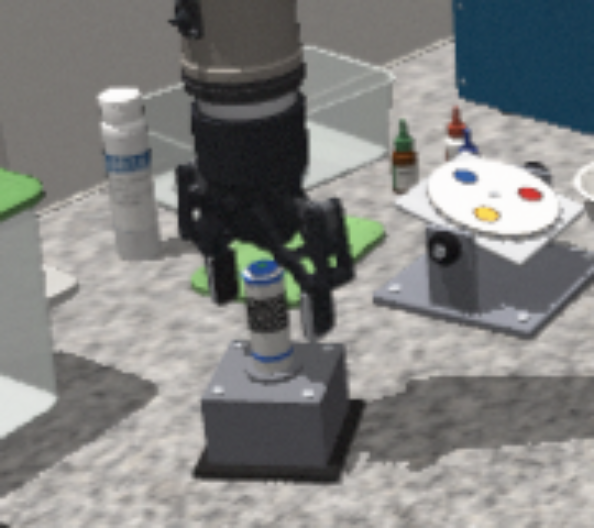

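Wrist view: the probe stands between the pads, with its axis at column ~333 at pad depth and the finger midpoint at ~327. I'll shift +2 mm in tool y and close.

>>> play_rows([
  [[0.0025,0.005,-0.002],[0,0,0]],
  [[0.0025,0.005,-0.002],[0,0,0]],
], fingers=36, grip_force=60)

```text
t: 2.9
eef_pos: [0.5528, 0.1102, 0.0926]
tool_rot: [0.0, 0.707, 0.707, 0.001]
contact_force: [0.5, 0.2, -0.1]
gripper_width: 0.687
```

>>> play_rows([
  [[0,0,0],[0,0,0]],
  [[0,0,0],[0,0,0]],
  [[0,0,0],[0,0,0]],
  [[0,0,0],[0,0,0]],
  [[0,0,0],[0,0,0]],
  [[0,0,0],[0,0,0]],
], fingers=20)

```text
t: 3.5
eef_pos: [0.5531, 0.1103, 0.0937]
tool_rot: [0.001, 0.707, 0.707, 0.001]
contact_force: [-1.9, -1.2, 6.9]
gripper_width: 0.316
```

Run:
```python
from mv import *
c=cam('wrist','w3.png')
o,p,r=cur();print(p,o['contact_force'],o['torque'],o['gripper_width']*85.4,rel([.5515,.110,.22],RD))
```

```text
[0.55313758 0.11033446 0.09373623] [-2.33222172 -0.37164379  6.04747429] [-0.10963314  0.43289695 -0.0359805 ] 26.708346560646568 ([-0.0008, -0.0033, -0.3157], [0.00039, -2e-05, 0.00013])
```

View pics/w3.png

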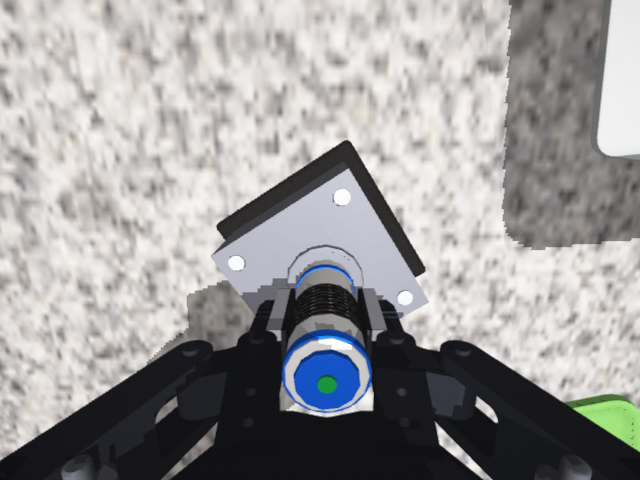

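>>> play_rows([
  [[0,0,-0.03],[0,0,0]],
  [[0,0,-0.06],[0,0,0]],
  [[0,0,-0.1],[0,0,0]],
  [[0,0,-0.15],[0,0,0]],
  [[0,0,-0.21],[0,0,0]],
  [[0,0,-0.27],[0,0,0]],
  [[0,0,-0.3],[0,0,0]],
  [[0,0,-0.3],[0,0,0]],
])

```text
t: 4.35
eef_pos: [0.5541, 0.1108, 0.2162]
tool_rot: [0.002, 0.707, 0.707, 0.003]
contact_force: [0.2, -0.3, -1.2]
gripper_width: 0.314
```

Run:
```python
from mv import *
import pickle
c=cam('wrist','w4.png');pickle.dump(c,open('w4.pkl','wb'))
o,p,r=cur();print(p,r.as_matrix().round(4).tolist(),o['contact_force'],o['gripper_width']*85.4)
c=cam('scene','s4.png');pickle.dump(c,open('s4.pkl','wb'))
i=cv2.imread('pics/s4.png')[150:310,160:340];cv2.imwrite('pics/s4c.png',cv2.resize(i,None,fx=3.7,fy=3.7))
# target
n=np.array([-.2545,-.0505,.9657]);n/=np.linalg.norm(n)
x=np.array([0,1,0])-n*n[1]; x/=np.linalg.norm(x); z=-n; y=np.cross(z,x)
Rt=R.from_matrix(np.c_[x,y,z]);
red=np.array([.564,-.1985,.0778])
for d in(.02,.1): print(d,rel(red+n*(.095-.019+d),Rt), red+n*(.076+d))
```

```text
[0.55318431 0.11034535 0.21453881] [[-0.0006, 1.0, 0.0042], [1.0, 0.0006, 0.0002], [0.0002, 0.0042, -1.0]] [-0.2464999  -0.30025947 -1.36480982] 26.73127769886324
0.02 ([-0.7835, -0.0332, 0.1073], [-0.04067, 0.00802, -0.00092]) [ 0.53956674 -0.20334825  0.17051198]
0.1 ([-0.7936, -0.0837, -0.0859], [-0.04067, 0.00802, -0.00092]) [ 0.51920569 -0.20738846  0.24777195]
```

View pics/w4.png

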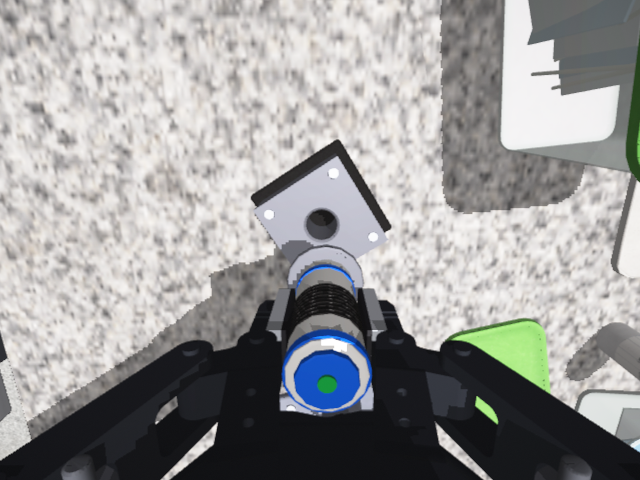

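View pics/s4c.png

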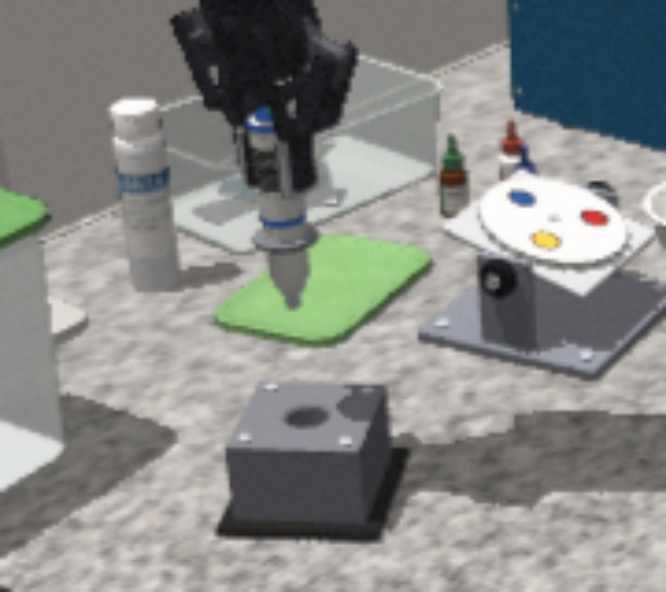

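The probe is lifted clear, collar at (325,265) in the wrist view and the bore empty. Next I'll move to a standoff about 50 mm above the spot along the normal.

>>> play_rows([
  [[-0.06,0,-0.04],[0,0,0]],
  [[-0.16,-0.01,-0.06],[-0.005,0.001,0]],
  [[-0.27,-0.02,-0.06],[-0.01,0.002,0]],
  [[-0.38,-0.03,-0.06],[-0.02,0.004,0]],
  [[-0.49,-0.04,-0.05],[-0.03,0.006,-0.001]],
  [[-0.6,-0.05,-0.03],[-0.04,0.008,-0.001]],
  [[-0.71,-0.052,0.0],[-0.0407,0.008,-0.001]],
  [[-0.787,-0.052,0.035],[-0.0407,0.008,-0.001]],
])

```text
t: 5.25
eef_pos: [0.5297, -0.2085, 0.1977]
tool_rot: [0.073, 0.7, 0.702, 0.108]
contact_force: [0.6, 0.7, -1.8]
gripper_width: 0.314
```

>>> play_rows([
  [[0,0,0],[0,0,0]],
  [[0,0,0],[0,0,0]],
])

```text
t: 5.45
eef_pos: [0.5281, -0.2091, 0.1957]
tool_rot: [0.071, 0.701, 0.701, 0.107]
contact_force: [0.1, 0.8, -2.2]
gripper_width: 0.309
```

Run:
```python
from mv import *
import pickle
o,p,r=cur();print(o['t'],p,r.as_matrix().round(4).tolist(),o['contact_force'],o['gripper_width']*85.4)
for n in('wrist','scene','top'):
    c=cam(n,n+'5.png');pickle.dump((c,cur()[1],cur()[2].as_matrix()),open(n+'5.pkl','wb'))
print(cur()[1])
i=cv2.imread('pics/scene5.png')[110:260,240:400];cv2.imwrite('pics/s5c.png',cv2.resize(i,None,fx=4,fy=4,interpolation=cv2.INTER_CUBIC))
i=cv2.imread('pics/top5.png')[140:260,300:440];cv2.imwrite('pics/t5c.png',cv2.resize(i,None,fx=4,fy=4,interpolation=cv2.INTER_CUBIC))
```

```text
5.45 [ 0.5281148  -0.20913829  0.19572188] [[-0.0068, 0.9683, 0.2496], [0.9987, -0.0059, 0.0502], [0.0501, 0.2496, -0.9671]] [ 0.124008    0.78347046 -2.2179424 ] 26.36859411348266
[ 0.53002358 -0.20666302  0.1976656 ]
```

View pics/wrist5.png

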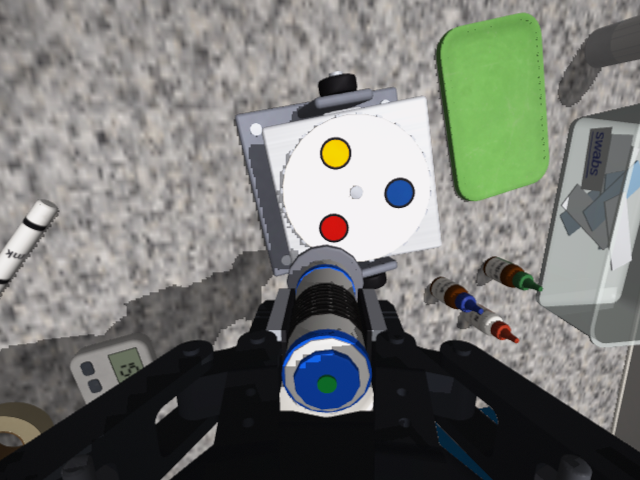

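View pics/s5c.png

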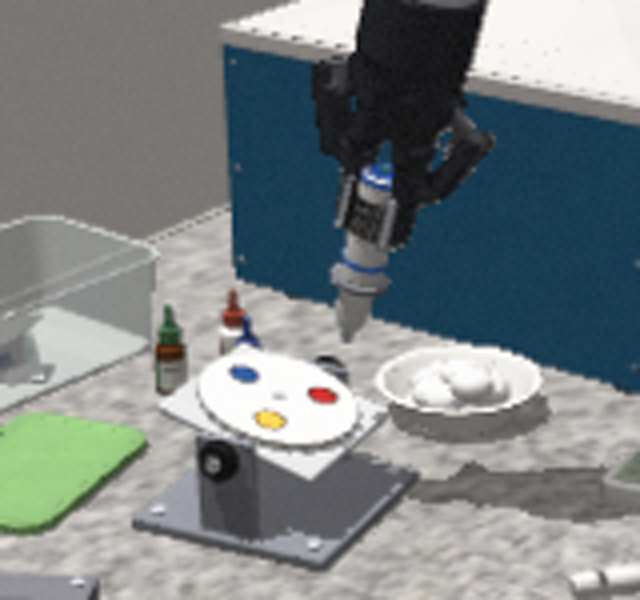

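View pics/t5c.png

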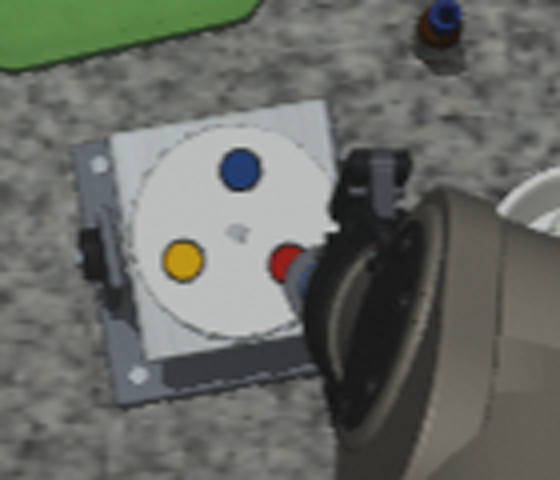

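```bash
cat > fit.py <<'E'
from mv import *
import pickle,sys
from scipy.optimize import least_squares
def plane(q,tol=.002):
    for i in range(10):
        c=q.mean(0); n=np.linalg.svd(q-c,full_matrices=False)[2][2]; r=abs((q-c)@n); q=q[r<max(tol,2.5*np.median(r))]
    return c,n*np.sign(n[2]),r.std(),len(q)
def run(c,p,Rm,ver=True):
    P=pts(c); f=240/np.tan(np.radians(c['fovy'])/2)
    hsv=cv2.cvtColor(c['pixels'],cv2.COLOR_RGB2HSV).astype(int);H,S,V=[hsv[...,i] for i in range(3)]
    ok=c['range_z']>0
    dc=np.array([.580,-.170,.0835])
    L=np.linalg.norm(P-dc,axis=-1)
    n0=np.array([-.2545,-.0505,.9657]); n0/=np.linalg.norm(n0)
    dd=(P-dc)@n0
    k=ok&(L<.06)&(abs(dd)<.006)
    cc,n,rs,N=plane(P[k&(L<.053)])
    print('plane n',n.round(4),'tilt',np.arccos(n[2]).round(4),'res',rs,N)
    o=c['pose'][:3,3]
    out={}
    for nm,mm in(('red',((H<8)|(H>172))&(S>150)),('blue',(H>100)&(H<130)&(S>120)),('yel',(H>15)&(H<32)&(S>150))):
        kk=k&mm&(V>60); 
        lab,ll,st,ce=cv2.connectedComponentsWithStats(kk.astype(np.uint8))[0:4]
        i=1+np.argmax(st[1:,4]); u,v=ce[i]
        d=c['pose'][:3,:3]@np.array([(u-c['cx'])/f,(v-c['cy'])/f,1]); X=o+d*((cc-o)@n)/(d@n)
        out[nm]=X; print(nm,st[i],(u.round(1),v.round(1)),X.round(4))
    print('dists',[round(np.linalg.norm(out[a]-out[b])*1000,1) for a,b in(('red','blue'),('red','yel'),('blue','yel'))],'expect 55.4 if 120deg')
    return P,ok,cc,n,out
def cyl(P,ok,p,Rm,lo=-.03,hi=.045,xr=None,r0=.014):
    T=(P-p)@Rm  # tool frame
    a=-(T[...,2])-.019 # height above grasp point
    k=ok&(a>lo)&(a<hi)&(np.hypot(T[...,0],T[...,1])<.019)
    q=T[k]
    g=least_squares(lambda s:np.hypot(q[:,0]-s[0]-s[2]*(q[:,2]+.019),q[:,1]-s[1]-s[3]*(q[:,2]+.019))-r0,[0,0,0,0],loss='soft_l1',f_scale=.0007)
    return g.x,len(q),np.median(abs(g.fun)),T
if __name__=='__main__':
    c,p,Rm=pickle.load(open('wrist5.pkl','rb'))
    P,ok,cc,n,out=run(c,p,Rm)
    for lo,hi in((-.043,.028),(-.043,-.012),(-.043,.02)): print('cyl',cyl(P,ok,p,Rm,lo,hi)[:3])
    T=(P-p)@Rm
    i=cv2.cvtColor(c['pixels'],cv2.COLOR_RGB2BGR)[220:420,260:400];cv2.imwrite('pics/w5c.png',cv2.resize(i,None,fx=4,fy=4)[:,:])
    for v in range(235,420,8): print(v,(T[v,326]*1000).round(1),(T[v,300]*1000).round(1),(T[v,350]*1000).round(1))
E
python3 fit.py
```

```text
plane n [-0.2543 -0.0494  0.9659] tilt 0.2621 res 0.0004151121564251699 15725
red [321 216  26  25 511] (np.float64(333.5), np.float64(227.9)) [ 0.5638 -0.199   0.0785]
blue [386 180  27  27 554] (np.float64(399.1), np.float64(192.7)) [ 0.6104 -0.1724  0.0921]
yel [322 139  27  29 611] (np.float64(335.2), np.float64(153.1)) [ 0.5643 -0.1435  0.0814]
dists [np.float64(55.4), np.float64(55.5), np.float64(55.5)] expect 55.4 if 120deg
cyl (array([-0.00267157, -0.00129427,  0.00348599, -0.01132305]), 8919, np.float64(0.0004642737165905797))
cyl (array([-0.00269122, -0.00115374, -0.00493167, -0.02048018]), 1429, np.float64(0.00023975336267857868))
cyl (array([-0.0025051 , -0.00121675, -0.00832127, -0.01687756]), 5649, np.float64(0.00038906192176712054))
235 [ -3.   -1.9 122.7] [ -3.3 -21.9 124. ] [ -3.   16.5 122.8]
243 [ -9.   -1.9 121.7] [-11.9 -22.7 131.6] [ -9.9  16.7 124.2]
251 [14.6 -1.5 28.5] [-18.5 -22.8 131.3] [-16.2  16.7 123.5]
259 [11.  -1.5 26.7] [ 10.2 -14.7  29.1] [10.7 10.5 27.5]
267 [10.9 -1.5 15.5] [  6.  -14.8  28.8] [ 5.9 10.6 28.8]
275 [11.1 -1.5  4.9] [  1.5 -14.9  29
[... 469 characters left out ...]
-1.3 -45.8] [  8.8  -9.5 -43.3] [  69.9   -0.8 -142.8]
347 [  8.3  -1.3 -47.1] [  7.4  -9.4 -45.6] [  7.2   6.1 -45.3]
355 [  6.6  -1.3 -48.6] [  4.9  -9.4 -46. ] [  5.5   6.  -47.1]
363 [  4.1  -1.3 -49.1] [  3.   -9.3 -47.4] [  4.2   5.9 -49.3]
371 [  1.2  -1.3 -48.9] [  1.4  -9.2 -49.2] [  1.3   6.  -49. ]
379 [ -1.1  -1.3 -49.6] [ -1.1  -9.3 -49.7] [ -1.7   6.  -48.9]
387 [ -3.9  -1.4 -49.8] [ -5.   -9.5 -48.3] [ -5.    6.1 -48.4]
395 [ -7.4  -1.4 -49. ] [ -7.2  -9.4 -49.3] [ -7.5   6.1 -49. ]
403 [-10.   -1.4 -49.5] [-13.3  -9.9 -45.7] [-13.    6.3 -46. ]
411 [-16.4  -1.4 -45.8] [-211.6  -30.7  173.9] [-216.6   23.   179.4]
419 [  8.3  -1.2 -76. ] [  7.3  -7.2 -74.9] [  8.5   4.2 -76.2]
```

>>> play_rows([
  [[0,0,0],[0,0,0]],
  [[0,0,0],[0,0,0]],
  [[0,0,0],[0,0,0]],
  [[0,0,0],[0,0,0]],
  [[0,0,0],[0,0,0]],
])

```text
t: 6.1
eef_pos: [0.5301, -0.2066, 0.1978]
tool_rot: [0.073, 0.699, 0.703, 0.108]
contact_force: [0.3, -0.2, -1.1]
gripper_width: 0.316
```

```bash
cat > m6.py <<'E'
from fit import *
cs=[];ps=[]
for i in range(5):
    o,p,r=cur(); c=bot.read_camera('wrist'); cs.append(c); ps.append((p,r.as_matrix(),o['contact_force']))
    M=c['pose']; print(p.round(4),((M[:3,3]-p)@r.as_matrix()).round(4), o['contact_force'].round(2))
c=cs[0].copy(); Z=np.stack([x['range_z'] for x in cs]); c['range_z']=np.median(Z,0); print('depth noise',np.median(Z.std(0)))
c['pose']=cs[2]['pose']
s=bot.read_camera('scene')
pickle.dump((c,ps[2][0],ps[2][1],s),open('w6.pkl','wb'))
E
python3 m6.py
cat > a6.py <<'E'
from fit import *
c,p,Rm,s=pickle.load(open('w6.pkl','rb'))
P,ok,cc,n,out=run(c,p,Rm)
for lo,hi in((-.043,.028),(-.043,-.012),(-.043,.02),(.012,.028)): print('cyl',cyl(P,ok,p,Rm,lo,hi)[:3])
T=(P-p)@Rm
h=-T[...,2]-.0162
k=ok&(abs(h+.045)<.002)&(np.hypot(T[...,0],T[...,1])<.025); q=T[k]; print('collar',len(q),q.min(0),q.max(0),q.mean(0))
# edge columns per row of barrel
k=ok&(h>-.044)&(h<.036)&(np.hypot(T[...,0],T[...,1])<.019)
for v in range(270,410,8):
    u=np.nonzero(k[v])[0]
    if len(u)>5: 
        a,b=u.min(),u.max(); print(v,a,b,(a+b)/2,'h',(h[v,(a+b)//2]*1000).round(1),(T[v,a]*1000).round(1),(T[v,b]*1000).round(1))
print('tool z',Rm[:,2],'angle to -n deg',np.degrees(np.arccos(-Rm[:,2]@n)))
E
python3 a6.py
```

```text
[ 0.5301 -0.2066  0.1978] [ 0.0713 -0.     -0.1434] [ 0.34 -0.24 -1.05]
[ 0.53   -0.2067  0.1978] [ 0.0713 -0.     -0.1434] [-0.03  0.21 -1.53]
[ 0.53   -0.2067  0.1977] [ 0.0714 -0.     -0.1434] [ 0.17 -0.06 -0.22]
[ 0.53   -0.2067  0.1977] [ 0.0714 -0.     -0.1434] [-0.62  0.34 -0.67]
[ 0.53   -0.2067  0.1977] [ 0.0713  0.     -0.1434] [-0.32 -0.29 -0.03]
depth noise 0.00058364443
plane n [-0.2546 -0.0492  0.9658] tilt 0.2623 res 0.0002571902976877442 15427
red [317 219  26  25 509] (np.float64(329.7), np.float64(230.7)) [ 0.5636 -0.199   0.0784]
blue [382 184  27  26 547] (np.float64(394.9), np.float64(196.3)) [ 0.6104 -0.1726  0.0921]
yel [318 143  28  28 608] (np.float64(331.6), np.float64(156.6)) [ 0.5642 -0.1436  0.0814]
dists [np.float64(55.4), np.float64(55.5), np.float64(55.6)] expect 55.4 if 120deg
cyl (array([-0.00119617, -0.00032254,  0.00220258, -0.00722001]), 8288, np.float64(0.0003433516569076823))
cyl (array([-0.00129699, -0.00025163, -0.00204223, -0.01202947]), 1384, np.float64(0.00021528411071565327))
cyl (array([-0.00107802, -0.00027991, -0.00645317, -0.01069455])
[... 829 characters left out ...]
  -16.7 -38.7] [  8.5  16.6 -38. ]
342 277 376 326.5 h 30.7 [ 11.3 -15.2 -47.2] [ 11.3  14.9 -47.2]
350 275 379 327.0 h 31.5 [ 11.3 -15.2 -51.5] [ 11.3  15.2 -51.4]
358 278 375 326.5 h 33.6 [  5.7 -15.1 -47.3] [  5.1  14.9 -46.4]
366 278 375 326.5 h 33.5 [  2.8 -15.2 -47.1] [  2.8  14.9 -47.3]
374 279 374 326.5 h 33.6 [ -1.1 -15.2 -45.9] [ -1.1  14.9 -45.9]
382 279 374 326.5 h 34.2 [ -3.8 -15.3 -46.2] [ -3.7  15.  -46.3]
390 279 374 326.5 h 34.2 [ -6.3 -15.3 -46.8] [ -6.3  15.  -46.9]
398 279 374 326.5 h 32.9 [ -8.2 -15.2 -48.3] [ -8.2  14.9 -48.2]
406 303 350 326.5 h 33.1 [-13.5  -7.8 -45.7] [-13.8   7.6 -45.3]
tool z [ 0.25270749  0.05016386 -0.96624144] angle to -n deg 0.12319891431076872
```

```bash
python3 fit.py >/dev/null; echo
```

```text
(no output)
```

View pics/w5c.png

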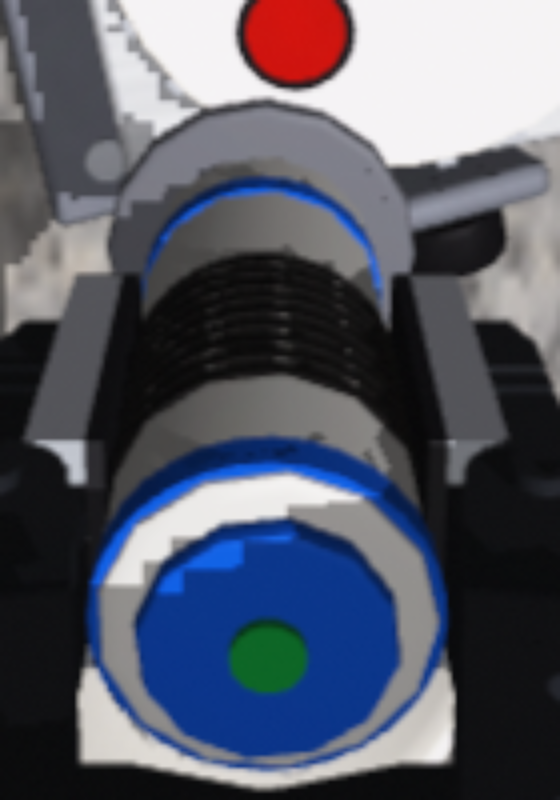

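```bash
cat > tgt.py <<'E'
from mv import *
TIP=np.array([-.0012,-.0013,.0788]); AX=np.array([0,-.010,1.]); AX/=np.linalg.norm(AX)
N=np.array([-.2546,-.0492,.9658]); N/=np.linalg.norm(N); RED=np.array([.5636,-.199,.0784])
def target(d,red=RED,n=N):
    R0=cur()[2]
    dR=R.align_vectors([-n],[R0.apply(AX)])[0]; 
    a=R0.apply(AX); v=np.cross(a,-n); s=np.linalg.norm(v); 
    dR=R.from_rotvec(v/max(s,1e-9)*np.arctan2(s,a@-n)); Rt=dR*R0
    return red+n*d-Rt.apply(TIP),Rt
def proj(c,X):
    f=240/np.tan(np.radians(c['fovy'])/2); q=(np.array(X)-c['pose'][:3,3])@c['pose'][:3,:3]
    return np.array([c['cx']+f*q[0]/q[2],c['cy']+f*q[1]/q[2]])
E
python3 - <<'E'
from tgt import *
import pickle
c,p,Rm,s=pickle.load(open('w6.pkl','rb'))
tip=p+Rm@TIP; print('tip',tip,'to spot',tip-RED,'height',(tip-RED)@N)
a=proj(s,tip); r=proj(s,RED); col=proj(s,p+Rm@(TIP-AX*.045)); print(a,r,col)
x0,y0=280,130
i=cv2.cvtColor(s['pixels'],cv2.COLOR_RGB2BGR)[y0:y0+100,x0:x0+100]; k=8
i=cv2.resize(i,None,fx=k,fy=k,interpolation=cv2.INTER_CUBIC)[:600]
for q in(a,r,col): cv2.drawMarker(i,tuple(int(t) for t in ((q-[x0,y0]+.5)*k)),(0,255,0),0,24,1)
cv2.imwrite('pics/s6c.png',i)
for d in(.05,.012,.003,-.004):
  q=target(d); print(d,rel(*q))
E
```

```text
tip [ 0.54868578 -0.20395103  0.12118871] to spot [-0.01491422 -0.00495103  0.04278871] height 0.04536582726318271
[325.15580642 194.22139941] [320.11693616 208.01385864] [328.55328601 179.653272  ]
0.05 ([0.0071, 0.0064, -0.0117], [-0.00191, -0.00016, -0.0])
0.012 ([0.007, 0.0066, 0.0833], [-0.00191, -0.00016, -0.0])
0.003 ([0.007, 0.0066, 0.1058], [-0.00191, -0.00016, -0.0])
-0.004 ([0.0069, 0.0067, 0.1233], [-0.00191, -0.00016, -0.0])
```

View pics/s6c.png

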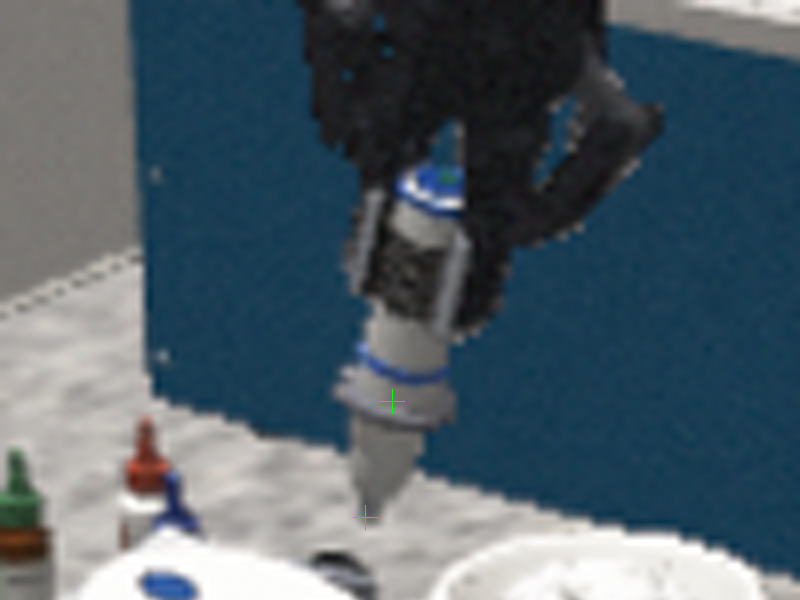

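>>> play_rows([
  [[0.004,0.004,0.01],[-0.0019,0,0]],
  [[0.007,0.0066,0.03],[-0.0019,0,0]],
  [[0.007,0.0066,0.05],[-0.0019,0,0]],
  [[0.007,0.0066,0.07],[-0.0019,0,0]],
  [[0.007,0.0066,0.083],[-0.0019,0,0]],
  [[0.007,0.0066,0.083],[-0.0019,0,0]],
  [[0.007,0.0066,0.083],[-0.0019,0,0]],
  [[0.007,0.0066,0.083],[-0.0019,0,0]],
])

```text
t: 7.2
eef_pos: [0.5411, -0.2024, 0.1667]
tool_rot: [0.077, 0.699, 0.702, 0.112]
contact_force: [0.0, -1.1, -1.3]
gripper_width: 0.311
```

```bash
cat > m7.py <<'E'
from tgt import *
import pickle,sys
tag=sys.argv[1]
S=[];
o,p,r=cur();Rm=r.as_matrix()
for i in range(6): S.append(bot.read_camera('scene'))
w=cam('wrist',f'w{tag}.png'); t=cam('top',f't{tag}.png')
o,p,r=cur();Rm=r.as_matrix();s=S[0].copy(); s['pixels']=np.mean([x['pixels'] for x in S],0).astype(np.uint8)
pickle.dump((s,w,t,p,Rm),open(f'm{tag}.pkl','wb'))
tip=p+Rm@TIP; e=tip-RED; print('t',o['t'],'tip-spot lateral',(e-N*(e@N))*1000,'height mm',(e@N)*1000,'axis err deg',np.degrees(np.arccos(-(Rm@AX)@N)),'F',o['contact_force'],'Fn',o['contact_force']@N,'w',o['gripper_width']*85.4)
a=proj(s,tip); rr=proj(s,RED); print(a,rr)
k=10;x0,y0=int(rr[0])-40,int(rr[1])-40
i=cv2.cvtColor(s['pixels'],cv2.COLOR_RGB2BGR)[y0:y0+60,x0:x0+80]
i=cv2.resize(i,None,fx=k,fy=k,interpolation=cv2.INTER_CUBIC)
for q in(a,rr): cv2.drawMarker(i,tuple(int(z) for z in ((q-[x0,y0]+.5)*k)),(0,255,0),0,24,1)
cv2.imwrite(f'pics/s{tag}c.png',i)
for d in(.012,.006,.003,0,-.002,-.004):
  q=target(d); print(d,rel(*q))
E
python3 m7.py 7
```

```text
t 7.6 tip-spot lateral [0.03272826 0.00975659 0.0091247 ] height mm 12.231103557157942 axis err deg 0.049092074218539956 F [ 0.40817024 -0.09382681 -2.19810717] Fn -2.2222230568168992 w 26.71487532738954
[321.01629117 204.25627276] [320.11693616 208.01385864]
0.012 ([0.0001, -0.0001, 0.0006], [2e-05, -0.00013, -0.0])
0.006 ([0.0001, -0.0002, 0.0156], [2e-05, -0.00013, -0.0])
0.003 ([0.0001, -0.0003, 0.0231], [2e-05, -0.00013, -0.0])
0 ([0.0001, -0.0004, 0.0306], [2e-05, -0.00013, -0.0])
-0.002 ([0.0001, -0.0004, 0.0356], [2e-05, -0.00013, -0.0])
-0.004 ([0.0001, -0.0005, 0.0406], [2e-05, -0.00013, -0.0])
```

View pics/s7c.png

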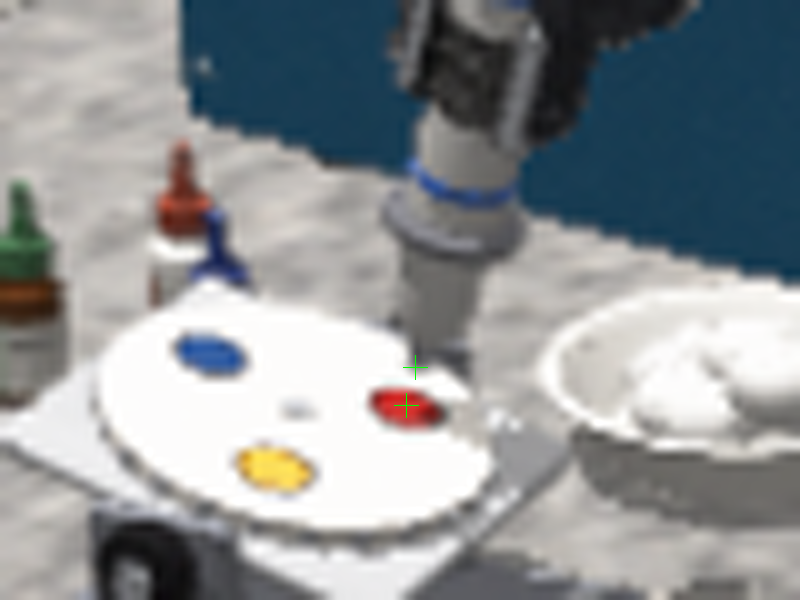

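View pics/w7.png

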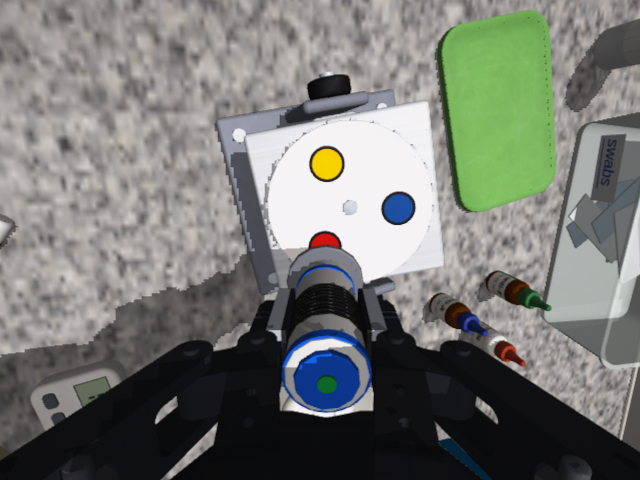

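Run:
```python
from tgt import *
import pickle
s,w,t,p,Rm=pickle.load(open('m7.pkl','rb'))
i=cv2.cvtColor(s['pixels'],cv2.COLOR_RGB2BGR)[180:220,300:345]
i=cv2.resize(i,None,fx=14,fy=14,interpolation=cv2.INTER_NEAREST);cv2.imwrite('pics/s7n.png',i)
P=pts(s);T=(P-p)@Rm
k=(s['range_z']>0)&(np.hypot(T[...,0],T[...,1])<.025)&(T[...,2]>.02)&(((P-RED)@N)>.002)
for v in range(184,212):
    u=np.nonzero(k[v])[0]
    if len(u): print(v,u.min(),u.max(),(T[v,u.min()]*1000).round(0),(T[v,u.max()]*1000).round(0))
```

```text
186 320 320 [ 0. 15. 29.] [ 0. 15. 29.]
187 319 322 [ 4. 15. 31.] [12.  1. 21.]
188 318 324 [12. 12. 30.] [11. -5. 21.]
189 318 331 [17.  8. 29.] [-14. -12.  28.]
190 319 332 [16.  5. 31.] [-15. -15.  30.]
191 319 332 [16.  5. 34.] [ -4. -23.  25.]
192 320 331 [16.  1. 35.] [ -1. -22.  28.]
193 320 331 [11.  3. 41.] [ -1. -23.  31.]
194 320 328 [ 5.  6. 48.] [  9. -21.  32.]
195 320 328 [ 8.  3. 49.] [ -7. -12.  45.]
196 319 327 [10.  5. 52.] [  1. -14.  44.]
197 319 327 [10.  4. 54.] [ -6. -11.  51.]
198 319 327 [ 6.  5. 60.] [ -2. -14.  52.]
199 320 327 [ 8. -0. 59.] [ -4. -14.  56.]
200 320 326 [ 7.  0. 63.] [  3. -16.  56.]
201 320 325 [ 7. -1. 66.] [  2. -13.  60.]
202 321 324 [ 8. -5. 66.] [  2. -10.  65.]
203 321 323 [ 6. -5. 70.] [  5. -10.  68.]
204 320 323 [ 7. -3. 74.] [-1. -7. 75.]
205 321 322 [-1. -2. 80.] [ 2. -7. 77.]
206 315 320 [ 7. 11. 89.] [-5.  3. 88.]
208 316 316 [13.  3. 88.] [13.  3. 88.]
```

View pics/s7n.png

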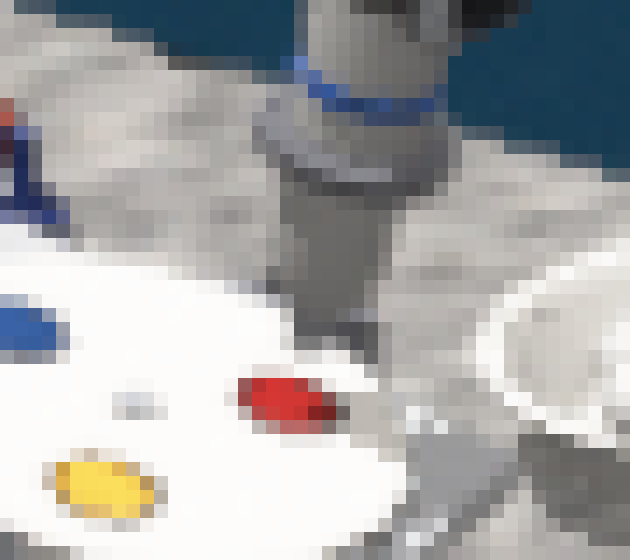

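Run:
```python
from tgt import *
import pickle
s,w,t,p,Rm=pickle.load(open('m7.pkl','rb'))
g=cv2.cvtColor(s['pixels'],cv2.COLOR_RGB2GRAY).astype(int)
for d in(.005,.01,.02,.03,.04,.05,.06,.07,.085): print(d,proj(s,p+Rm@(TIP-AX*d)).round(1))
for v in range(176,207): print(v,g[v,312:338])
f=240/np.tan(np.radians(s['fovy'])/2); print('mm/px',np.linalg.norm(s['pose'][:3,3]-RED)/f*1000)
```

```text
0.005 [321.4 202.7]
0.01 [321.8 201.2]
0.02 [322.5 198. ]
0.03 [323.3 194.9]
0.04 [324.1 191.7]
0.05 [324.8 188.5]
0.06 [325.6 185.3]
0.07 [326.4 182.1]
0.085 [327.6 177.2]
176 [ 52  52  53  52  53  53  52  67  89  42  32  58  50  51  39  36  47  35
  58  99 107  68  24  23  22  23]
177 [ 52  51  51  51  52  52  52  51  51  40  33  47  53  54  57  44  39  30
  62 100  99  57  27  22  20  31]
178 [ 52  51  52  51  52  53  52  53  50  53  70  95  38  54  59  42  41  43
  81 114  95  37  23  30  22  32]
179 [ 52  52  50  51  51  53  52  53  53  57 100 145  74  50  49  45  41  46
  79 110  77  35  32  39  28  33]
180 [ 51  51  51  51  52  52  51  52  50  85 146 153 137  89  62  60  47  61
 101 107  59  22  25  25  36  45]
181 [ 51  51  51  52  51  51  52  52  52  93 162 151 142 131 120 107  83  74
 106 100  59  29  28  36  57  51]
182 [ 52  52  51  51  51  51  52  52  53  91 157 149 140 128 118 107  99  76
 101 101  76  51  52  51  51  51]
183 [ 49  50  49  51  50  52  52  52  55  96 155 145 136 127 116 108 106 102
  92  86  83  51  51  52  51  50]
184 [ 89  81  76  75  76  72  58  54  7
[... 1838 characters left out ...]
 201 233]
201 [252 253 252 252 251 242 226 179 138  99 100 100 100 104 134 185 188 186
 183 182 186 189 187 214 246 244]
202 [253 252 252 252 252 253 252 250 194  93  97  96 107 122 147 184 182 180
 182 181 177 174 196 236 237 212]
203 [252 252 252 252 252 253 253 251 227  91  90  89  78  76  90 149 175 178
 176 176 171 180 226 245 200 205]
204 [252 252 252 252 252 252 252 250 215 124 121 151 116  79  93 155 178 172
 171 174 174 202 247 246 201 196]
205 [252 252 252 252 252 252 251 251 248 215 217 239 231 145 102 154 176 177
 184 193 198 217 248 250 204 191]
206 [252 252 252 252 252 246 222 222 231 249 250 252 253 249 176 160 185 183
 182 184 186 197 233 249 201 186]
mm/px 2.7406111105597835
```

>>> play_rows([
  [[0.0015,0.002,0.01],[0,0,0]],
  [[0.0016,0.0018,0.0206],[0,0,0]],
  [[0.0016,0.0018,0.0206],[0,0,0]],
  [[0.0016,0.0018,0.0206],[0,0,0]],
  [[0.0016,0.0018,0.0206],[0,0,0]],
])

```text
t: 8.1
eef_pos: [0.5438, -0.2012, 0.1588]
tool_rot: [0.077, 0.699, 0.702, 0.112]
contact_force: [0.8, 0.4, -0.9]
gripper_width: 0.311
```

```bash
cat > m8.py <<'E'
from tgt import *
import pickle,sys
tag=sys.argv[1]; n=int(sys.argv[2])
S=[];F=[];Tq=[];PP=[]
for i in range(n):
    o,p,r=cur(); F.append(o['contact_force']);Tq.append(o['torque']);PP.append(p); S.append(bot.read_camera('scene'))
Rm=r.as_matrix();s=S[0].copy(); s['pixels']=np.median([x['pixels'] for x in S],0).astype(np.uint8);s['range_z']=np.median([x['range_z'] for x in S],0)
pickle.dump((s,p,Rm),open(f'm{tag}.pkl','wb'))
F=np.array(F); fn=F@N
tip=p+Rm@TIP; e=tip-RED; print('t',o['t'],'lat in tool mm',((e-N*(e@N))@Rm*1000).round(2),'height mm',((np.array(PP)+Rm@TIP-RED)@N*1000).round(2),'axis err deg',np.degrees(np.arccos(-(Rm@AX)@N)).round(3))
print('F tool',(F.mean(0)@Rm).round(2),'Fn',fn.mean().round(2),'+-',(fn.std()/np.sqrt(n)).round(2),'tq',(np.mean(Tq,0)@Rm).round(3),'w',o['gripper_width']*85.4)
rr=proj(s,RED);k=12;x0,y0=300,180
i=cv2.cvtColor(s['pixels'],cv2.COLOR_RGB2BGR)[180:225,300:350]
cv2.imwrite(f'pics/s{tag}n.png',cv2.resize(i,None,fx=k,fy=k,interpolation=cv2.INTER_NEAREST))
g=cv2.cvtColor(s['pixels'],cv2.COLOR_RGB2GRAY).astype(int)
for d in(.0,.01,.02,.03,.06,.07): print(d,proj(s,p+Rm@(TIP-AX*d)).round(1),end=' ')
print()
for v in range(184,213): print(v,g[v,312:336])
E
python3 m8.py 8 8
```

```text
t 8.45 lat in tool mm [0.67 0.86 0.01] height mm [3.95 4.02 4.07 4.09 4.08 4.07 4.06 4.05] axis err deg 0.049
F tool [ 0.1  -0.26  1.44] Fn -1.45 +- 0.17 tq [ 0.359 -0.068  0.004] w 26.75397167934273
0.0 [320.  206.7] 0.01 [320.8 203.6] 0.02 [321.5 200.5] 0.03 [322.3 197.4] 0.06 [324.6 187.9] 0.07 [325.4 184.7] 
184 [ 90  82  74  77  77  73  58  54  93 161 149 137 111 109 109 100  82 115
  98  53  37  53  56  52]
185 [196 183 168 157 153 141 103  94 104 157 147 138 126 113 112 103  87  86
  88  75  78 101  53  51]
186 [189 182 165 160 167 173 181 182 154 153 146 136 125 116 109 106 102  99
  83  52  53  52  52  50]
187 [184 169 159 157 163 174 190 185 111 138 140 133 122 114 106 105 103  99
  88  52  53  52  51  52]
188 [164 151 152 155 164 171 169 152 116  93 118 125 118 112 108 103 102  96
  92  90  83  54  53  53]
189 [169 162 165 168 178 180 157 144 136 105  67  80  98  99 103 100  94  87
 129 187 168  93  84  79]
190 [190 182 175 169 168 160 143 147 154 141 112  74  65  58  65  64  62  74
 133 175 170 171 173 162]
191 [190 189 180 170 166 144 142 147 153 142 131 121 109  91  80 
[... 1500 characters left out ...]
 252 247 211 138  91 100 185 252 253 249 171 160 184 183
 182 186 186 198 233 249]
207 [253 253 253 252 245 109  91 102  95  83 126 231 250 250 237 181 205 205
 193 180 169 163 192 240]
208 [252 252 253 251 223  97 100 101  95  64  58  61 124 186 187 184 173 190
 186 173 168 173 176 191]
209 [253 253 253 253 250 181 107 105  95  65  62  58 103 186 186 180 178 228
 208 165 180 179 187 186]
210 [253 253 253 252 253 249 188 157 128 127 102  85 139 186 186 186 182 155
 154 158 162 168 189 193]
211 [253 253 253 253 252 253 253 251 236 235 228 186 208 204 186 186 182 160
 153 154 155 156 165 179]
212 [253 253 253 252 252 253 253 253 253 253 252 253 253 250 203 186 178 148
 154 154 153 154 154 157]
```

View pics/s8n.png

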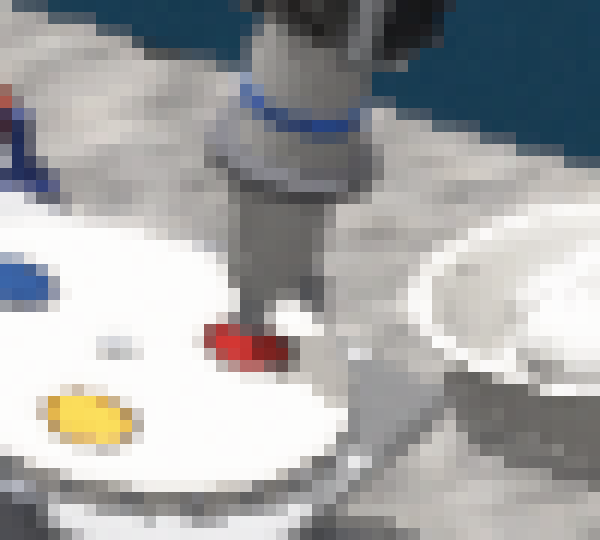

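Run:
```python
from tgt import *
import pickle
s,p,Rm=pickle.load(open('m8.pkl','rb'))
c=s['pixels']
for v in range(202,212): print(v,' '.join('%3d/%3d'%(c[v,u,0],c[v,u,2]) for u in range(315,328)))
e=p+Rm@TIP
for d in range(0,6): print(d, proj(s,e-N*d*.001))
```

```text
202 253/252 253/252 252/250 235/229 119/115 111/107 106/103 103/100 104/100 101/ 98  99/ 98 130/129 190/182
203 253/252 253/252 253/252 249/246 136/130 102/ 99 104/101 103/100 102/ 98  96/ 94  81/ 83  92/ 92 151/146
204 253/252 253/252 253/252 252/250 228/223  97/ 95 101/ 99 105/102 124/120 122/119  80/ 85  92/ 94 158/154
205 253/252 253/252 253/251 251/248 226/222  90/ 93  93/ 94 138/134 224/219 233/228 147/144 104/104 157/152
206 253/252 253/251 249/245 218/204 143/137  90/ 93 100/101 187/182 252/251 253/252 250/248 173/170 163/156
207 253/251 247/242 151/ 89 173/ 55 157/ 78 110/ 89  92/ 82 137/120 233/227 251/248 251/248 240/233 184/177
208 252/250 227/219 152/ 73 208/ 52 211/ 51 196/ 50 120/ 39 119/ 29  87/ 50 126/120 190/179 190/180 188/179
209 253/252 251/248 192/175 177/ 74 205/ 60 196/ 49 135/ 33 125/ 32 112/ 33 108/ 97 189/179 189/179 184/174
210 253/252 253/252 250/248 193/182 183/144 182/103 179/102 125/ 92  99/ 77 142/133 190/179 190/179 190/180
211 253/252 253/252 253/252 253/252 252/250 238/233 237/232 230/225 189/179 212/201 207/197 189/179 190/179
0 [320.02660032 206.70359805]
1 [319.95240237 207.00987911]
2 [319.8782612  207.31592578]
3 [319.80417674 207.62173833]
4 [319.73014894 207.92731703]
5 [319.65617773 208.23266214]
```

In the scene crop the tip's end is at about (320.5, 206.6), about 4 mm above the red spot centred at (320.2, 208.1). It projects to within about 1 mm of the spot's middle along the normal. I'll descend in small steps.

>>> play_rows([
  [[0,0,0.004],[0,0,0]],
  [[0,0,0.008],[0,0,0]],
  [[0,0,0.011],[0,0,0]],
  [[0,0,0.014],[0,0,0]],
  [[0,0,0.014],[0,0,0]],
  [[0,0,0.014],[0,0,0]],
])

```text
t: 9.1
eef_pos: [0.5452, -0.201, 0.1534]
tool_rot: [0.077, 0.699, 0.702, 0.112]
contact_force: [-0.6, 0.2, 0.8]
gripper_width: 0.316
```

```bash
python3 m8.py 9 10 | head -4
```

```text
t 9.55 lat in tool mm [0.67 0.84 0.01] height mm [-1.57 -1.53 -1.52 -1.54 -1.5  -1.51 -1.55 -1.54 -1.51 -1.54] axis err deg 0.048
F tool [ 0.01 -0.69 -0.14] Fn 0.13 +- 0.14 tq [ 0.516 -0.032  0.002] w 26.813988196967774
0.0 [319.6 208.4] 0.01 [320.4 205.4] 0.02 [321.1 202.3] 0.03 [321.9 199.2] 0.06 [324.2 189.7] 0.07 [324.9 186.5] 
184 [ 89  81  76  76  77  72  57  55  94 162 146 110  65  48  41  42  70 115
```

>>> play_rows([
  [[0,0,0.002],[0,0,0]],
  [[0,0,0.004],[0,0,0]],
  [[0,0,0.006],[0,0,0]],
  [[0,0,0.006],[0,0,0]],
  [[0,0,0.006],[0,0,0]],
])

```text
t: 10.1
eef_pos: [0.5458, -0.2009, 0.1511]
tool_rot: [0.077, 0.699, 0.702, 0.112]
contact_force: [-1.3, 0.0, 0.6]
gripper_width: 0.314
```

```bash
python3 m8.py 10 20 | head -3
python3 - <<'E'
from tgt import *
import pickle
s,p,Rm=pickle.load(open('m10.pkl','rb'))
c=s['pixels']
for v in range(203,213): print(v,' '.join('%3d/%3d'%(c[v,u,0],c[v,u,2]) for u in range(314,328)))
w=cam('wrist','w10.png');pickle.dump((w,*[cur()[1],cur()[2].as_matrix()],s),open('w10.pkl','wb'))
from fit import *
P,ok,cc,n,out=None,None,None,None,None
c=w
try: run(w,p,Rm)
except Exception as e: print(e)
E
```

```text
t 11.05 lat in tool mm [0.64 0.89 0.01] height mm [-3.96 -3.95 -3.92 -3.94 -3.93 -3.92 -3.93 -3.92 -3.97 -3.94 -3.93 -3.93
 -3.95 -3.97 -3.95 -3.97 -3.93 -3.96 -3.96 -3.95] axis err deg 0.046
F tool [ 0.19 -1.17 -1.04] Fn 1.03 +- 0.11 tq [ 0.561 -0.021  0.01 ] w 26.310651570867613
203 253/252 253/252 253/252 249/246 135/131 126/121 116/112 106/103 105/101 104/101 102/ 98  94/ 92  95/ 94 152/147
204 253/252 253/252 253/252 249/246 138/133 119/115 110/107 105/102 104/101 103/100 101/ 97  94/ 93  96/ 96 159/154
205 253/252 253/252 253/252 250/248 181/174 109/105 105/101 104/100 103/100 107/103 132/128 150/146 103/104 158/153
206 253/252 253/252 253/251 245/240 135/120 104/ 97 103/ 99 103/100 102/ 98 134/129 223/216 247/244 157/154 161/155
207 253/252 253/251 247/242 151/ 89 164/ 58 114/ 86  97/ 96  96/ 93 105/ 96 142/134 183/173 191/180 188/178 174/169
208 253/252 252/250 227/219 152/ 73 191/ 65 113/ 97  91/ 89  96/ 78 111/ 37  88/ 51 127/120 190/179 190/179 188/179
209 253/252 253/252 250/248 193/175 171/ 76 170/ 72 111/ 67 111/ 50 125/ 31 112/ 35 108/ 97 190/179 190/179 184/174
210 253/252 253/252 253/252 250/248 194/182 182/143 175/103 137/ 91 105/ 61  99/ 77 141/134 191/179 189/179 191/180
211 253/252 253/252 253/252 253/252 253/252 252/250 238/233 231/225 183/174 183/174 190/179 189/179 190/179 190/179
212 253/252 253/252 253/252 253/252 253/252 253/252 253/252 253/252 253/252 251/248 213/201 207/196 190/179 190/179
plane n [-0.2548 -0.0495  0.9657] tilt 0.2625 res 0.00039807672626877757 20291
red [313 241  22   5  60] (np.float64(323.2), np.float64(243.0)) [ 0.5634 -0.1909  0.0788]
blue [387 199  31  31 766] (np.float64(402.0), np.float64(214.1)) [ 0.6105 -0.1724  0.0921]
yel [309 151  33  33 870] (np.float64(325.4), np.float64(166.8)) [ 0.5643 -0.1435  0.0814]
dists [np.float64(52.3), np.float64(47.4), np.float64(55.5)] expect 55.4 if 120deg
```

View pics/s10n.png

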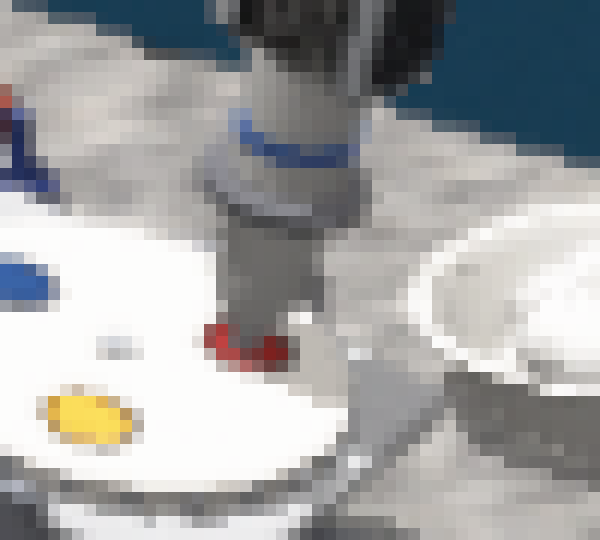

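View pics/w10.png

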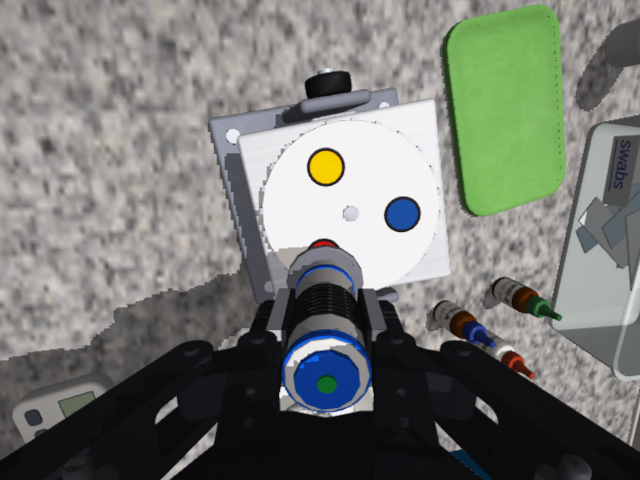

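```bash
cat > a10.py <<'E'
from fit import *
zs=[bot.read_camera('wrist') for _ in range(6)]
w=zs[0].copy(); w['range_z']=np.median([z['range_z'] for z in zs],0)
o,p,r=cur();Rm=r.as_matrix()
for nm,(c,p,Rm) in(('before',pickle.load(open('w6.pkl','rb'))[:3]),('now',(w,p,Rm))):
    P=pts(c);ok=c['range_z']>0;T=(P-p)@Rm;h=-T[...,2]-.0162
    print(nm,[ [x.round(4).tolist() for x in cyl(P,ok,p,Rm,lo,hi)[:1]] for lo,hi in((-.043,-.012),(-.043,.02))])
    k=ok&(abs(h+.045)<.002)&(np.hypot(T[...,0],T[...,1])<.025); q=T[k]; print('collar',q.min(0).round(4),q.max(0).round(4),'z med',np.median(q[:,2]).round(4))
    k=ok&(abs(h-.033)<.006)&(np.hypot(T[...,0],T[...,1])<.02); q=T[k]; print('cap',q.min(0).round(4),q.max(0).round(4),'z',np.median(q[:,2]).round(4))
    k=ok&(abs(h-.033)<.004)&(np.hypot(T[...,0],T[...,1])<.009); q=T[k]; c0=q.mean(0);nn=np.linalg.svd(q-c0,full_matrices=False)[2][2]; print('cap normal tool',(nn*np.sign(nn[2])).round(4))
E
python3 a10.py; python3 -c "
from mv import *
o=bot.get_obs();print(o['t'],o['gripper_width'])"
```

```text
before [[[-0.0013, -0.0003, -0.002, -0.012]], [[-0.0011, -0.0003, -0.0065, -0.0107]]]
collar [-0.011  -0.0206  0.0269] [0.0189 0.0188 0.0308] z med 0.0281
cap [-0.0158 -0.0166 -0.0551] [ 0.0133  0.0165 -0.0432] z -0.0486
cap normal tool [-0.0335 -0.0111  0.9994]
now [[[-0.0013, -0.0002, -0.0009, -0.0147]], [[-0.0011, -0.0003, -0.006, -0.0111]]]
collar [-0.011  -0.0206  0.0269] [0.0188 0.0188 0.0308] z med 0.0281
cap [-0.0159 -0.0165 -0.0552] [ 0.0132  0.0166 -0.0432] z -0.0486
cap normal tool [-0.0328 -0.0123  0.9994]
11.45 0.3151181917864406
```

Run:
```python
from mv import *
o=bot.get_obs();print(o['t'],o['eef_pos'],o['contact_force']); print(bot.hand_in())
```

```text
11.45 [ 0.54586289 -0.20090901  0.15114217] [-2.10796071  1.03724233  1.05049633]
the job is handed in; nothing more can be done
None
```

I took the probe out of its holder by the barrel and handed the job in at about 11.5 s. The arm is still holding the tip on the red spot.

| Check | Last reading |
|---|---|
| How far the tip is pressed in, from the tool pose | about 3.95 mm |
| How far the tip is pressed in, from the rise in force (about 2.5 N) | about 4.2 ± 0.5 mm |
| Probe axis against the disc's normal | about 0.05° off by my model; I estimate the real error at up to about 0.5° |
| Disc tilt | 0.2625 rad, against 0.262 rad at the start |
| Blue and yellow spots | unmoved |
| Grip on the barrel | no slip seen |

**Where the views disagreed:** the two cameras place the tip differently on the spot. The scene camera puts it within about 0.5 mm of the middle, while the wrist camera's geometry puts it about 1.1 mm off. I split the difference in favour of the scene view, and the whole tip face is inside the red by either one.

**Other readings that did not fit:**
- **Sideways force:** about 1 N appeared at contact.
- **Cap face:** a rough plane fit to the cap suggested about 1.9° of tilt, but the barrel and collar fits, which I trusted more, did not support it.

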